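Clear a ripped slat past the riving knife with the push stick

TASK

The table saw is off and a freshly ripped slat is still lying between the fence and the blade. Take the orange push stick out of its holder, hook its heel behind the slat's tail and push the slat flat along the fence until its tail is just past the riving knife, then stand the push stick back in its holder the way it stood. Keep the robot itself off the slat, the blade and the knife, and leave the offcut, square, tape and bottle where they are.

Things in the scene. Friction and masses are not known exactly. Their poses are not given: they have to be found in the camera images.
- saw: Compact table saw let into the bench; fixed. Aluminium table 560 (x) x 490 (y) mm, top 4 mm above the bench. Origin at bench height in the table's centre, right under the top of the blade. Work is fed along its -y axis: infeed edge at y = +245 mm, outfeed edge at y = -245 mm; the bench goes on beyond, 4 mm lower
- channel (a point): Point on the saw table midway between the fence face and the blade; axes as the saw's, 24.6 mm from its origin in -x. The slat's channel runs here along y, 47 mm wide. Aluminium fence on its -x side: face at the saw's x = -48 mm, 50 mm thick, top 65 mm above the bench, y = -270 to +260 mm; black clamp head on its +y end, 130 mm wide in x, top 47 mm above the bench, out to y = +292 mm
- blade: Steel saw blade, stopped, 2.4 mm thick, standing up through the saw table at the saw's x = 0, 36 mm above the bench at its top, from the saw's y = -75 to +75 mm at table height. Origin and axes as the saw's. Not to be touched by the robot
- riving_knife: Dark steel riving knife behind the blade, 2.2 mm thick, at the saw's x = 0, up to about 35 mm above the bench; its rear edge is at the saw's y = -120 mm. Origin and axes as the saw's. Not to be touched by the robot
- slat_mid (a point): Centre of the loose light brown pine slat, 45 mm (its x) x 150 mm (its y) x 19 mm high, 75 g, lying flat on the saw table in the channel alongside the blade (about 1 mm free each side), its axes as the saw's
- slat_tail (a point): Centre of the slat's tail end face (75 mm from its centre towards its +y, the infeed end), half-way up, 9.5 mm above the saw table
- stick_grip (a point): Point to hold on the loose orange push stick (upright shoe, 18 mm thick in y, about 160 g): mid-thickness of its upright handle slab, 105 mm above the heel's underside. x points the way it pushes, z up. Handle 52 mm long (x), 76 at its top, 46 to 125 mm above the heel's underside. Bar below it x = -74 to +90 mm, 12 to 46 mm above the heel's underside; its underside is the sole that runs over the slat
- stick_heel (a point): Middle of the front face of the push stick's heel, the face that pushes the slat's tail: 74 mm behind stick_grip in the stick's x and 99 mm below it, 6 mm above the heel's underside. The heel hangs 12 mm below the sole and is 16 mm long (x = -90 to -74 mm from stick_grip), 18 mm thick
- holder: Wooden push-stick holder, fixed to the bench. Base 230 x 90 x 10 mm, origin at the centre of its underside. Slot along its x, 26 mm wide, 200 mm long; cheek tops 55 mm above the bench. A ledge 24 mm up, from x = -40 to +90 mm, carries the sole; the heel hangs behind it. The stick starts here: its x along the holder's x, stick_grip over the origin, 117 mm above the bench
- offcut: Bystander: loose darker brown board 80 x 150 x 19 mm lying on the saw table on the other side of the blade; origin at the centre of its underside
- try_square: Bystander: loose try square, steel blade 150 mm, dark wooden stock 115 mm, 16 mm high, lying on the saw table; origin near the corner, underside
- tape_measure: Bystander: loose yellow tape measure 75 x 36 x 68 mm standing on the saw table; origin at the centre of its underside
- bottle: Bystander: loose dark green bottle, 74 mm across, 200 mm tall, standing on the bench; origin at the centre of its underside
Things that resemble listed ones, but are neither listed nor needed, are in the scene too. Of the things that look like the part that bears slat_mid, the middle-sized one is meant.

How it is judged (in metres and radians):
On the way, in this order (a step that is already met when the one before it is completed fails the run):
1. the push stick is lifted clear of its holder (z of stick_grip in the frame of holder above 0.165 m), for 0.1 s.
2. the heel of the push stick is behind the slat's tail, within 35 mm of it, while the tail is still before the rear edge of the riving knife (distance between stick_heel and slat_tail below 0.035 m and y of slat_tail in the frame of saw above -0.12 m), for 0.1 s.
3. the slat's tail is past the riving knife, with the heel still within 35 mm of it (y of slat_tail in the frame of saw below -0.122 m and distance between stick_heel and slat_tail below 0.035 m), for 0.05 s.
At the end, for the whole second after the job is handed in: Slat still and flat on the outfeed side, tail 2 to 100 mm past the knife's rear edge, centre within 38 mm of the fence face, parallel to it within 0.15 rad; push stick still in the holder slot as at first: heel at the same end, fully down within 6 mm, leaning under 0.3 rad (y of slat_tail in the frame of saw between -0.22 and -0.122 m and x of slat_mid in the frame of saw below -0.01 m and angle between the y axis of slat_mid and the y axis of saw, either way round below 0.15 rad and angle between slat_mid's own z axis and vertical below 0.1 rad and height (world z) of slat_mid below 0.025 m and linear speed of each of slat, push_stick below 0.02 m/s and x of stick_heel in the frame of holder between -0.088 and -0.06 m and y of stick_heel in the frame of holder between -0.012 and 0.012 m and z of stick_heel in the frame of holder below 0.024 m and angle between stick_grip's own z axis and vertical below 0.3 rad); the robot touches nothing.
It fails at once if the robot touches the slat itself (contact force between any of the fingers, the arm and slat above 0.5 N).
It fails at once if the robot touches the blade or the riving knife (contact force between any of the fingers, the arm and blade above 0.5 N or contact force between any of the fingers, the arm and riving_knife above 0.5 N).
It fails at once if the slat tips or rides up out of the channel (angle between slat_mid's own z axis and vertical above 0.25 rad or height (world z) of slat_mid above 0.035 m).
It fails at once if the offcut, try square, tape measure or bottle is moved more than 20 mm (distance of any of offcut, try_square, tape_measure, bottle from where it was at the start of the episode above 0.02 m).
It also fails if it takes over 64 s, if anything falls off the work surface, if the arm or the gripper's body presses on something with over 40 N, if the wrist force passes 120 N, or if a joint passes its speed limit or range.

ROBOT

A 6-joint arm with a two-finger parallel gripper is mounted at the origin on the work surface. World frame = base frame: x ahead of the robot, y to its left, z up, the work surface at z = 0. Lengths are in mm, angles in rad, forces in N, time in s.
With the tool pointing down it reaches from about 350 to 775 mm from the base axis. Payload 7.3 kg.
Tool frame: the origin (TCP) lies on the centre line of the jaws, within the pads' length; the fingertips stand 17 mm ahead of it and the grasp point (between the pads) lies 2 mm behind it; z points along the fingers, y is the line along which they close (so a half turn about z gives the same grasp; the last joint's range is limited). The gripper opens to 92 mm and grips with 3 to 60 N. Pads are 19 mm wide; open, the fingers measure 130 mm over their backs; the gripper's body (75 mm by 190 mm) begins 47 mm behind the grasp point.
Start: joints at [-1.293, 0.342, 1.524, -0, 1.275, -0.146], TCP at [215.918, -478.566, 212.441] pointing down, gripper open.
Joint ranges: [-2.53, 2.53], [-0.77, 2.02], [0.04, 2.7], [-1, 4.14], [0.28, 2.66], [-3.11, 3.11]. Speed limits (rad/s): [2.57, 2.57, 3.14, 3.14, 3.14, 3.14].

INTERFACE

Orientations are given as [roll, pitch, yaw] about the fixed x, y, z axes, in that order (R = Rz(yaw) Ry(pitch) Rx(roll)).
In Python, from plant import bot gives the robot as it stands. The module is installed in compiled form; this text tells all that it offers.
- The arm moves only by the shell command python3 -m pendant 'ROWS'. ROWS is JSON, a list of rows, each a list of 3 entries, a list of its own where there are three numbers: the shift along the world's x, y, z as a fraction of full scale, then the turn, a rotation vector about the world's x, y, z as a fraction of full scale, then the opening, from -1 (shut) to 1 (fully open), so that 0 is half open. In form: [[[tx, ty, tz], [rx, ry, rz], claw], ...]. A call has exactly 10 rows; each row shifts and turns the commanded pose from where the row before left it; what a row does not reach is not made up. Full scale, the value 1, is 30 mm for a shift and 0.12 rad for a turn. A row lasts 1/12 s, in which the tool goes at most 41.7 mm and 7.16 degrees, less where a joint would pass 70% of its speed; a pose out of reach is approached as far as the arm can. A call with a number of a shift or a turn outside -1 to 1 is refused whole. A call with a gripper value outside its range is refused whole. The fingers move at their own pace and stop on an object; the grip force is fixed at half the most. Time passes only in rows, so rows that do not move let the fingers close, or fill a call up. It gives the time, the measured TCP pose, the force, the opening and the grip force at its end, in the units of the state.
- bot.get_obs(): the state, without advancing time (a new reading comes with each control period).
- bot.capture(name): name is "side" or "top" or "wrist"; returns the picture (480x640x3 uint8, blue, green, red); there is no depth.
- bot.camera_params(name): a dict with "fovy" (degrees; the focal length in pixels is half the picture's height over the tangent of half this angle, whatever the lens; pixels are square), "cx", "cy" (the principal point, pixels), "distortion" ([k1, k2, p1, p2, k3] as OpenCV has them; the pictures are not rectified), "camera_from_world" (4x4, takes a point from world to camera coordinates). Camera axes: x right, y down, z forward; pixel columns grow to the right and rows downward; lengths in mm; the calibration is good to about 2 mm. A picture is of the moment at which its call begins: read the wrist's pose just before it. camera_params takes no time and is no camera call; for the wrist camera it gives the pose at the moment of the call.
- bot.close_job(): hands the job in; it is judged then, once.
The state is a dict: "time": time; "joint_positions": joint angles; "dq": joint speeds; "tau": joint torques, N m; "tool_pos": TCP position; "tcp_rot": TCP orientation; "contact_force": force on the tool from outside, world axes, zero at the start; "moment": the same for the moment, N m; "grip_width": finger opening in mm; "finger_force": force on a finger pad.
Only numpy, scipy, OpenCV 4.12 (cv2) and the standard library are available. Lean on these libraries where they do the work, as an engineer would, in place of code of your own. Each camera call takes 0.05 s, during which the arm holds its last target. There are 200 camera calls.

## Working session

There is one attempt and no reset: what is moved stays moved. The work goes in short steps, Python scripts to look and compute and a shell command to move; the robot and the scene stay as the last step left them, time stands still between calls to the robot, and variables do not carry over. Pictures are saved under pics/ and viewed, at most 13 in all, crops included, and the job is handed in when it is done.

```bash
mkdir -p pics; python3 - <<'E'
from plant import bot
import cv2,numpy as np
o=bot.get_obs();print(o)
for n in("side","top"):
    im=bot.capture(n);cv2.imwrite(f"pics/{n}0.png",im);p=bot.camera_params(n);print(n,p)
E
```

```text
{'time': 0.0, 'joint_positions': array([-1.29298929e+00,  3.42736083e-01,  1.52502360e+00, -2.29183365e-05,
        1.27539927e+00, -1.45995272e-01]), 'dq': array([-0.00024896,  0.0009193 ,  0.00029683, -0.00098801, -0.00089123,
        0.00111991]), 'tau': array([ 1.01483653e-03, -4.31233478e+01, -2.44216472e+01,  7.17783440e-02,
        5.60102658e-02, -1.20362083e-04]), 'tool_pos': array([ 215.79093388, -478.12523577,  211.73575284]), 'tcp_rot': array([-3.14003983e+00, -2.06178623e-04,  4.23808840e-01]), 'contact_force': array([ 0.92822079, -1.30064784, -0.1790085 ]), 'moment': array([ 0.01849805, -0.04975513, -0.02781347]), 'finger_force': 0.0, 'grip_width': 91.64547563450229}
side {'fovy': 46.24931119225414, 'cx': 319.25101525444757, 'cy': 236.40142130328618, 'distortion': array([0.02684087, 0.        , 0.        , 0.        , 0.        ]), 'camera_from_world': array([[ 7.48063129e-01, -6.63501824e-01,  1.29183881e-02,
        -4.13547188e+02],
       [-4.23456151e-01, -4.92231719e-01, -7.60521415e-01,
         2.56593324e+02],
       [ 5.10966187e-01,  5.63447658e-01, -6.49184329e-01,
         1.37041277e+03],
       [ 0.00000000e+00,  0.00000000e+00,  0.00000000e+00,
         1.00000000e+00]])}
top {'fovy': 50.361959592067365, 'cx': 318.2498944022413, 'cy': 239.22257864773547, 'distortion': array([-0.02955061,  0.        ,  0.        ,  0.        ,  0.        ]), 'camera_from_world': array([[-5.37673041e-03, -9.99937760e-01,  9.77580231e-03,
        -5.09832502e+01],
       [-9.95023166e-01,  4.37708529e-03, -9.95476807e-02,
         5.28596120e+02],
       [ 9.94986954e-02, -1.02623908e-02, -9.94984770e-01,
         1.45045403e+03],
       [ 0.00000000e+00,  0.00000000e+00,  0.00000000e+00,
         1.00000000e+00]])}
```

View pics/top0.png

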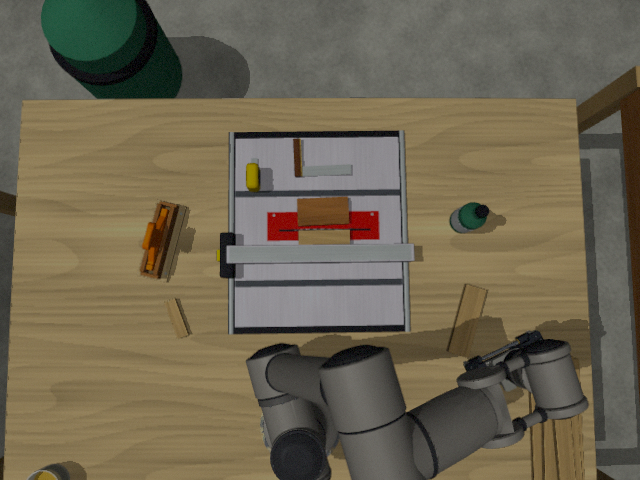

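View pics/side0.png

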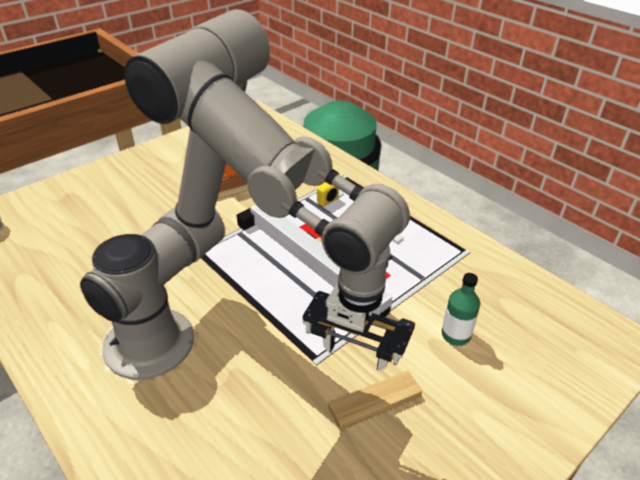

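The top view shows three pieces that resemble the slat: small on the bench at (177,317), the one in the channel at (325,237), and large on the bench at (467,318). The channel piece is the middle-sized one, and it lies between fence and blade as described. The stick and holder are at about (160,240), and the infeed clamp is at (228,255).

```bash
cat > h.py <<'E'
from plant import bot
import cv2,numpy as np
def ray(p,u):
    f=240/np.tan(np.radians(p["fovy"]/2));K=np.array([[f,0,p["cx"]],[0,f,p["cy"]],[0,0,1]])
    u=np.asarray(u,float).reshape(-1,1,2);n=cv2.undistortPoints(u,K,p["distortion"])[:,0]
    T=p["camera_from_world"];R=T[:3,:3];c=-R.T@T[:3,3];d=np.c_[n,np.ones(len(n))]@R
    return c,d
def cast(p,u,z):
    c,d=ray(p,u);return c+d*((z-c[2])/d[:,2])[:,None]
def proj(p,X):
    f=240/np.tan(np.radians(p["fovy"]/2));K=np.array([[f,0,p["cx"]],[0,f,p["cy"]],[0,0,1]])
    T=p["camera_from_world"];return cv2.projectPoints(np.asarray(X,float).reshape(-1,3),cv2.Rodrigues(T[:3,:3])[0],T[:3,3],K,p["distortion"])[0][:,0]
E
python3 - <<'E'
from h import *
p=bot.camera_params("top");im=cv2.imread("pics/top0.png")
hsv=cv2.cvtColor(im,cv2.COLOR_BGR2HSV);np.set_printoptions(precision=1,suppress=True)
print("table corners",cast(p,[[231,133],[404,133],[408,330],[230,331]],4))
print("fence",cast(p,[[228,246],[413,244],[413,260],[228,263]],65))
for nm,lo,hi,z,roi in [("red",(0,200,150),(6,255,255),4,(200,400)),("orange",(7,200,120),(16,255,255),117,(120,200))]:
    m=cv2.inRange(hsv,lo,hi);m[:,:roi[0]]=0;m[:,roi[1]:]=0;m[:180]=0;m[300:]=0
    q=np.argwhere(m)[:,::-1];r=cv2.minAreaRect(q.astype(np.float32));print(nm,len(q),r)
    print(cast(p,cv2.boxPoints(r),z))
print("slat tail/head",cast(p,[[299,238],[350,238]],23))
big=np.hstack([cv2.resize(im[190:290,130:210],None,fx=4.8,fy=4.8,interpolation=2),cv2.resize(im[195:275,255:385],None,fx=3,fy=6,interpolation=2)[:480]])
cv2.imwrite("pics/c1.png",big);print(big.shape)
E
```

```text
table corners [[ 852.2  206.4    4. ]
 [ 851.  -313.8    4. ]
 [ 265.2 -312.4    4. ]
 [ 265.5  202.4    4. ]]
fence [[ 506.5  200.7   65. ]
 [ 509.8 -320.6   65. ]
 [ 464.6 -319.6   65. ]
 [ 458.6  200.2   65. ]]
red 0 ((0.0, 0.0), (0.0, 0.0), 0.0)
[[1286.   936.3    4. ]
 [1286.   936.3    4. ]
 [1286.   936.3    4. ]
 [1286.   936.3    4. ]]
orange 221 ((151.802001953125, 236.70590209960938), (14.644461631774902, 60.871978759765625), 14.995079040527344)
[[453.6 438.1 117. ]
 [614.2 399.8 117. ]
 [603.5 360.7 117. ]
 [443.2 399.5 117. ]]
slat tail/head [[ 532.5    2.2   23. ]
 [ 531.9 -145.8   23. ]]
(480, 774, 3)
```

View pics/c1.png

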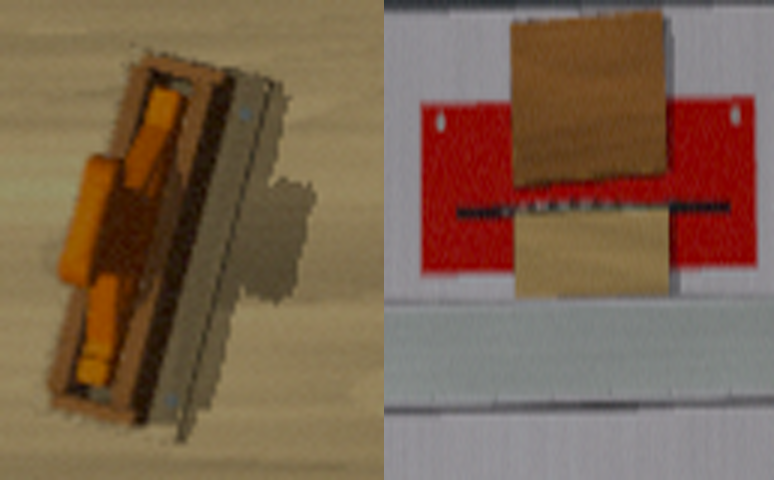

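The crop confirms the middle-sized slat in the channel beside the blade. The stick stands in the holder, but I can't yet tell which end the heel is at. I'll look from nearer with the wrist camera.

```bash

python3 -m pendant '[[[0.5,1,0.3],[0,0,0.8],1],[[0.5,1,0.3],[0,0,0.8],1],[[0.5,1,0.3],[0,0,0.8],1],[[0.5,1,0.3],[0,0,0.8],1],[[0.5,1,0.3],[0,0,0.8],1],[[0.5,1,0.3],[0,0,0.8],1],[[0.5,1,0.3],[0,0,0.8],1],[[0.5,1,0.3],[0,0,0.8],1],[[0.5,1,0.3],[0,0,0.8],1],[[0.5,1,0.3],[0,0,0.8],1]]'
python3 -m pendant '[[[0.3,1,0],[0,0,0],1],[[0.3,1,0],[0,0,0],1],[[0.3,1,0],[0,0,0],1],[[0.3,1,0],[0,0,0],1],[[0.3,1,0],[0,0,0],1],[[0.3,1,0],[0,0,0],1],[[0.3,1,0],[0,0,0],1],[[0.3,1,0],[0,0,0],1],[[0.3,1,0],[0,0,0],1],[[0.3,1,0],[0,0,0],1]]'
python3 -m pendant '[[[0.2,1,0.3],[0,0,0],1],[[0.2,1,0.3],[0,0,0],1],[[0.2,1,0.3],[0,0,0],1],[[0.2,1,0.3],[0,0,0],1],[[0.2,1,0.3],[0,0,0],1],[[0.2,1,0.3],[0,0,0],1],[[0,0,0],[0,0,0],1],[[0,0,0],[0,0,0],1],[[0,0,0],[0,0,0],1],[[0,0,0],[0,0,0],1]]'
python3 - <<'E'
from h import *
import pickle
p=bot.camera_params("wrist");im=bot.capture("wrist");cv2.imwrite("pics/w1.png",im);pickle.dump(p,open("w1.pkl","wb"))
T=p["camera_from_world"];print(-T[:3,:3].T@T[:3,3],T[:3,:3].round(2),bot.get_obs()["tool_pos"],bot.get_obs()["tcp_rot"])
E
```

```text
time: 0.93
tool_pos: [366.1, -176.9, 302.7]
tcp_rot: [-3.141, -0.0, 1.388]
contact_force: [0.9, -1.0, 0.9]
grip_width: 91.6
finger_force: 0.0
time: 1.77
tool_pos: [455.8, 123.1, 302.1]
tcp_rot: [-3.141, 0.0, 1.384]
contact_force: [0.2, 0.0, -0.3]
grip_width: 91.8
finger_force: 0.0
time: 2.6
tool_pos: [491.7, 300.4, 356.0]
tcp_rot: [-3.141, 0.001, 1.383]
contact_force: [0.2, 0.1, 0.5]
grip_width: 91.7
finger_force: 0.0
[507.35063361 377.53697049 527.84074828] [[ 0.98 -0.19 -0.  ]
 [-0.18 -0.94  0.29]
 [-0.06 -0.28 -0.96]] [491.79943989 300.33360595 356.2300266 ] [-3.14116315e+00  6.59824311e-04  1.38253097e+00]
```

View pics/w1.png

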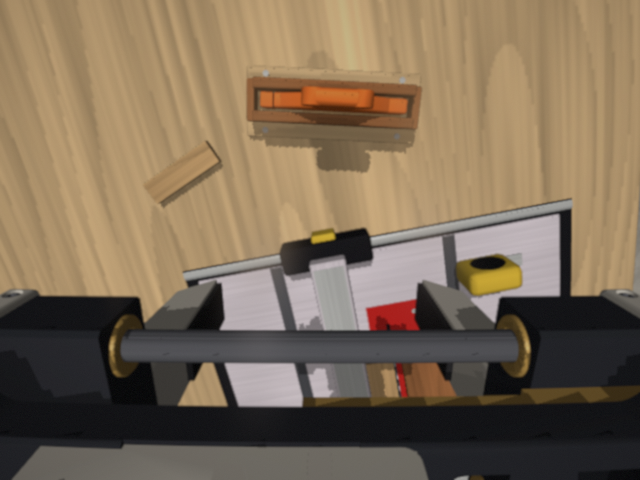

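The view shows the stick in its holder, with the handle at (338,98) and the bar from (260,100) to (407,105). I'll enlarge it to find the heel end.

```bash
python3 - <<'E'
from h import *
import pickle
np.set_printoptions(precision=1,suppress=True)
im=cv2.imread("pics/w1.png");p=pickle.load(open("w1.pkl","rb"))
hsv=cv2.cvtColor(im,cv2.COLOR_BGR2HSV);m=cv2.inRange(hsv,(3,190,130),(16,255,255));m[150:]=0;m[:60]=0
q=np.argwhere(m)[:,::-1]
h=q[(q[:,0]>295)&(q[:,0]<380)];
cols=np.array([(x,q[q[:,0]==x,1].min(),q[q[:,0]==x,1].max()) for x in np.unique(q[:,0])]);print(cols[::3].tolist())
b=cv2.resize(im[60:150,240:430],None,fx=4.2,fy=4.2,interpolation=cv2.INTER_CUBIC);cv2.imwrite("pics/c2.png",b)
E
```

```text
[[270, 105, 105], [276, 103, 105], [279, 93, 106], [282, 93, 106], [285, 92, 106], [288, 92, 106], [291, 92, 106], [294, 92, 106], [297, 92, 106], [300, 92, 106], [303, 87, 106], [306, 87, 104], [309, 87, 104], [312, 87, 104], [315, 87, 104], [318, 87, 104], [321, 87, 103], [324, 88, 103], [327, 88, 103], [330, 88, 103], [333, 88, 104], [336, 88, 104], [339, 88, 104], [342, 88, 104], [345, 89, 104], [348, 89, 104], [351, 89, 104], [354, 89, 105], [357, 89, 106], [360, 89, 107], [363, 90, 106], [366, 90, 106], [369, 90, 106], [372, 91, 109], [375, 97, 110], [378, 97, 110], [381, 98, 110], [384, 98, 111], [387, 99, 111], [390, 99, 111], [393, 100, 111], [396, 100, 110]]
```

View pics/c2.png

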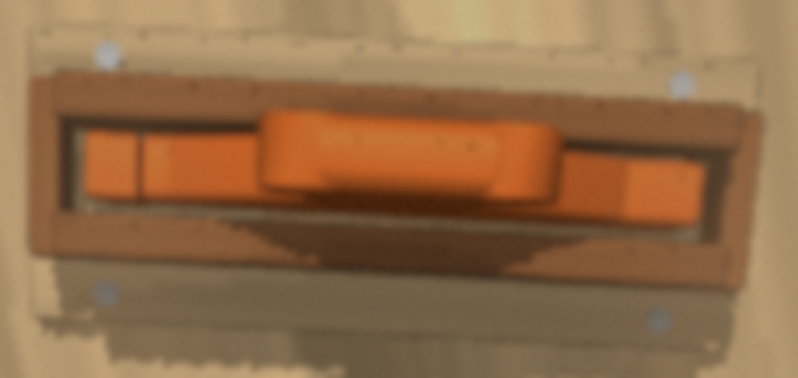

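The dark seam at crop (140,165) cuts off about 16 mm at the left end, so that end is the heel (the −x end in the world).

```bash
python3 - <<'E'
from h import *
import pickle
np.set_printoptions(precision=1,suppress=True)
p=pickle.load(open("w1.pkl","rb"));c=lambda L:np.array(L)/4.2+[240,60]
def pair(n,a,b,z):
    A,B=cast(p,c([a,b]),z);d=B-A;print(n,A,B,"len %.1f yaw %.3f mid"%(np.hypot(*d[:2]),np.arctan2(d[1],d[0])),(A+B)/2)
pair("bar",(85,165),(705,192),58);pair("seam..front",(140,167),(705,192),58)
pair("handle",(262,150),(560,158),137)
pair("cheek top left/right mid",(32,165),(755,200),55)
pair("cheek far edge",(35,75),(757,112),55);pair("near edge",(35,250),(740,288),55)
# top camera checks
t=bot.camera_params("top");cc=lambda L:np.array(L)/4.8+[130,190]
A,B=cast(t,cc([(92,368),(168,105)]),58);print(A,B,np.arctan2(*(B-A)[1::-1]),(A+B)/2)
A,B=cast(t,cc([(75,275),(105,165)]),137);print(A,B,(A+B)/2)
# saw: red plate, blade slot, knife
s=lambda L:np.array(L)/[3,6]+[255,195]
print("slot",cast(t,s([(457,212),(730,207)])-[384/3,0],4))
print("slat corners",cast(t,s([(515,208),(669,208),(669,295),(515,295)])-[384/3,0],23))
print("fence top",cast(t,s([(384,300),(774,300),(384,408),(774,402)])-[384/3,0],65))
print("red plate",cast(t,s([(422,103),(755,98),(757,266),(420,272)])-[384/3,0],4))
E
```

```text
bar [443.5 426.8  58. ] [618.4 386.2  58. ] len 179.5 yaw -0.228 mid [530.9 406.5  58. ]
seam..front [459.  423.2  58. ] [618.4 386.2  58. ] len 163.6 yaw -0.228 mid [538.7 404.7  58. ]
handle [496.6 413.8 137. ] [566.4 398.8 137. ] len 71.4 yaw -0.212 mid [531.5 406.3 137. ]
cheek top left/right mid [428.  430.1  55. ] [633.3 381.4  55. ] len 211.0 yaw -0.233 mid [530.6 405.8  55. ]
cheek far edge [434.6 453.7  55. ] [636.7 405.4  55. ] len 207.8 yaw -0.235 mid [535.6 429.6  55. ]
near edge [423.2 406.9  55. ] [626.  357.5  55. ] len 208.7 yaw -0.239 mid [524.6 382.2  55. ]
[449.6 423.5  58. ] [605.4 382.6  58. ] -0.2568234162463275 [527.5 403.   58. ]
[497.7 409.  137. ] [559.3 393.9 137. ] [528.5 401.5 137. ]
slot [[ 557.4   60.5    4. ]
 [ 558.7 -207.5    4. ]]
slat corners [[ 556.9    3.1   23. ]
 [ 556.2 -146.1   23. ]
 [ 513.9 -145.6   23. ]
 [ 514.6    3.2   23. ]]
fence top [[ 509.   124.8   65. ]
 [ 507.3 -241.3   65. ]
 [ 458.3  124.5   65. ]
 [ 459.3 -240.4   65. ]]
red plate [[ 611.5   95.1    4. ]
 [ 612.8 -233.     4. ]
 [ 529.5 -233.6    4. ]
 [ 528.    96.7    4. ]]
```

```bash

python3 -m pendant '[[[0.13,0.35,-0.4],[0,0,1],1],[[0.13,0.35,-0.4],[0,0,1],1],[[0.13,0.35,-0.4],[0,0,1],1],[[0.13,0.35,-0.4],[0,0,1],1],[[0.13,0.35,-0.4],[0,0,1],1],[[0.13,0.35,-0.4],[0,0,1],1],[[0.13,0.35,-0.4],[0,0,1],1],[[0.13,0.35,-0.4],[0,0,1],1],[[0.13,0.35,-0.4],[0,0,1],1],[[0.13,0.35,-0.4],[0,0,1],1]]'
python3 -m pendant '[[[0,0,0],[0,0,0.9],1],[[0,0,0],[0,0,0.9],1],[[0,0,0],[0,0,0.9],1],[[0,0,0],[0,0,0],1],[[0,0,0],[0,0,0],1],[[0,0,0],[0,0,0],1],[[0,0,0],[0,0,0],1],[[0,0,0],[0,0,0],1],[[0,0,0],[0,0,0],1],[[0,0,0],[0,0,0],1]]'
python3 - <<'E'
from h import *
import pickle
p=bot.camera_params("wrist");im=bot.capture("wrist");cv2.imwrite("pics/w2.png",im);pickle.dump(p,open("w2.pkl","wb"))
print(bot.get_obs()["tool_pos"],bot.get_obs()["tcp_rot"],bot.get_obs()["joint_positions"])
y=2.909-np.pi;u=np.array([np.cos(y),np.sin(y),0]);o=np.array([531,406,0])
for n,X in [("heel end",o-90*u+[0,0,58]),("front",o+90*u+[0,0,58]),("handle top",o+[0,0,137])]: print(n,proj(p,X))
E
```

```text
time: 3.48
tool_pos: [531.3, 405.7, 236.0]
tcp_rot: [-3.141, -0.0, 2.588]
contact_force: [-0.4, -0.2, -0.6]
grip_width: 91.8
finger_force: 0.0
time: 4.32
tool_pos: [530.9, 406.4, 236.5]
tcp_rot: [3.141, -0.0, 2.907]
contact_force: [-0.3, -0.2, -0.4]
grip_width: 91.9
finger_force: 0.0
[530.89710812 406.43691593 236.41465479] [ 3.14154434e+00 -2.05987584e-05  2.90741321e+00] [ 5.38848195e-01  6.05906215e-01  1.02758978e+00  4.90628583e-05
  1.50807767e+00 -7.97771761e-01]
heel end [[317.49466808 116.13894124]]
front [[318.06239389 296.47768967]]
handle top [[317.56709913 234.71739249]]
```

View pics/w2.png

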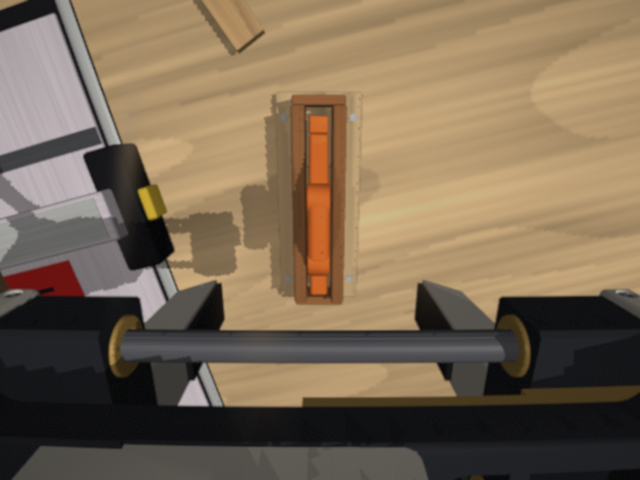

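The wrist picture agrees with the prediction: stick upright at column 318, from row 116 to 296, with the seam end at the top (row 132). I'll descend and grip.

```bash

python3 -m pendant '[[[0,0,-0.7],[0,0,0],1],[[0,0,-0.7],[0,0,0],1],[[0,0,-0.7],[0,0,0],1],[[0,0,-0.7],[0,0,0],1],[[0,0,-0.7],[0,0,0],1],[[0,0,-0.55],[0,0,0],1],[[0,0,0],[0,0,0],0],[[0,0,0],[0,0,0],-1],[[0,0,0],[0,0,0],-1],[[0,0,0],[0,0,0],-1]]'
python3 -m pendant '[[[0,0,0],[0,0,0],-1],[[0,0,0],[0,0,0],-1],[[0,0,0],[0,0,0],-1],[[0,0,0],[0,0,0],-1],[[0,0,0],[0,0,0],-1],[[0,0,0],[0,0,0],-1],[[0,0,0],[0,0,0],-1],[[0,0,0],[0,0,0],-1],[[0,0,0],[0,0,0],-1],[[0,0,0],[0,0,0],-1]]'
```

```text
time: 5.2
tool_pos: [531.7, 407.0, 116.8]
tcp_rot: [3.139, 0.002, 2.908]
contact_force: [-0.1, 0.5, 0.7]
grip_width: 69.6
finger_force: 0.0
time: 6.03
tool_pos: [530.9, 406.4, 114.9]
tcp_rot: [-3.142, -0.0, 2.908]
contact_force: [-0.4, 0.4, -0.5]
grip_width: 17.3
finger_force: 30.0
```

Gripped: 17.3 mm opening, 30 N. Next I lift, swing and turn towards the infeed side.

```bash

python3 -m pendant '[[[0,0,0.4],[0,0,0],-1],[[0,0,0.8],[0,0,0],-1],[[0,0,0.8],[0,0,0],-1],[[0,0,0.8],[0,0,0],-1],[[0,0,0.6],[0,0,0],-1],[[0,-0.4,0],[0,0,-0.8],-1],[[0,-0.6,0],[0,0,-0.9],-1],[[0,-0.6,0],[0,0,-0.9],-1],[[0,-0.6,0],[0,0,-0.9],-1],[[0,-0.6,0],[0,0,-0.9],-1]]'
python3 -m pendant '[[[0,-0.7,0],[0,0,-0.9],-1],[[0,-0.9,0],[0,0,-0.9],-1],[[0,-0.9,0],[0,0,-0.9],-1],[[0,-0.9,0],[0,0,-0.9],-1],[[0,-0.9,0],[0,0,-0.9],-1],[[0,-0.9,0],[0,0,-0.9],-1],[[0,-0.9,0],[0,0,-0.9],-1],[[0,-0.9,0],[0,0,-0.4],-1],[[0,-0.9,0],[0,0,0],-1],[[0,-0.9,0],[0,0,0],-1]]'
python3 -m pendant '[[[0,-0.9,0],[0,0,0],-1],[[0,-0.9,0],[0,0,0],-1],[[0,-0.6,0],[0,0,0],-1],[[0,-0.2,0],[0,0,0],-1],[[0,0,0],[0,0,0],-1],[[0,0,0],[0,0,0],-1],[[0,0,0],[0,0,0],-1],[[0,0,0],[0,0,0],-1],[[0,0,0],[0,0,0],-1],[[0,0,0],[0,0,0],-1]]'
python3 - <<'E'
from h import *
import pickle
p=bot.camera_params("wrist");im=bot.capture("wrist");cv2.imwrite("pics/w3.png",im);pickle.dump(p,open("w3.pkl","wb"))
cv2.imwrite("pics/top3.png",bot.capture("top"));cv2.imwrite("pics/side3.png",bot.capture("side"))
print(bot.get_obs()["tool_pos"],bot.get_obs()["tcp_rot"],bot.get_obs()["joint_positions"])
b=[533,-49+74,112];print(proj(p,[[533,3,23],[533,25,118]]))
E
```

```text
time: 6.87
tool_pos: [530.6, 321.6, 216.5]
tcp_rot: [-3.141, -0.0, 2.375]
contact_force: [-0.2, -0.4, -0.9]
grip_width: 17.5
finger_force: 30.0
time: 7.7
tool_pos: [530.5, 57.2, 216.8]
tcp_rot: [-3.141, -0.0, 1.576]
contact_force: [0.6, -0.4, -1.3]
grip_width: 17.9
finger_force: 30.0
time: 8.53
tool_pos: [530.9, -18.8, 216.9]
tcp_rot: [3.142, -0.0, 1.577]
contact_force: [-1.1, 0.4, -1.1]
grip_width: 17.9
finger_force: 30.0
[530.93333507 -19.22376822 216.96818964] [3.14144121e+00 1.40492492e-05 1.57632360e+00] [-1.80504273e-01  3.49893363e-01  1.49944335e+00  1.47736341e-05
  1.29210451e+00 -1.86035607e-01]
[[320.52215033 189.20890958]
 [321.18052033 179.32749222]]
```

View pics/w3.png

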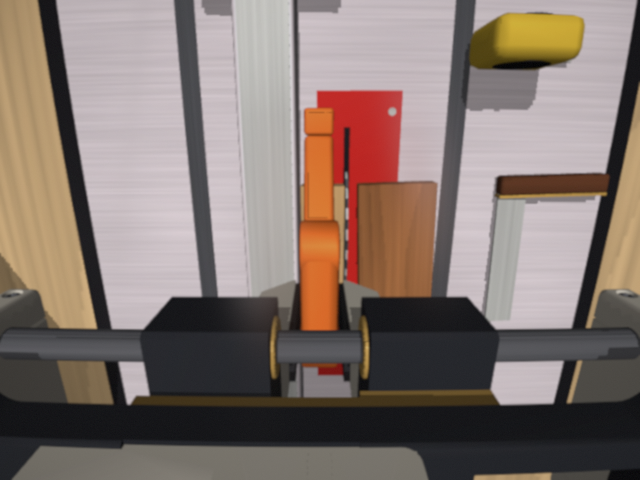

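The wrist view shows the stick over the channel, the heel end at (319,108), the slat tail corners at (301,185) and (344,185), the blade at column 347 and the fence face at about column 296. I'll measure each of these.

```bash
python3 - <<'E'
from h import *
import pickle
np.set_printoptions(precision=1,suppress=True)
p=pickle.load(open("w3.pkl","rb"))
print("slat tail",cast(p,[[301,185],[344,185]],23))
print("blade slot",cast(p,[[347,128],[347,170]],4))
print("blade",cast(p,[[347,200],[347,250]],30))
print("fence face top edge",cast(p,[[297,50],[294,280]],65), cast(p,[[290,50],[290,280]],65))
print("heel rear top", cast(p,[[319,108]],217+2-105+46),cast(p,[[319,134]],160),"x at front",cast(p,[[320,280]],160))
print("bar edges",cast(p,[[306,125],[333,125],[307,200],[334,200]],160))
E
```

```text
slat tail [[513.4   7.1  23. ]
 [556.5   7.4  23. ]]
blade slot [[559.4  62.4   4. ]
 [560.5  20.3   4. ]]
blade [[559.3  -6.5  30. ]
 [560.8 -58.8  30. ]]
fence face top edge [[513.  122.7  65. ]
 [508.  -77.7  65. ]] [[507.3 122.7  65. ]
 [504.2 -77.8  65. ]]
heel rear top [[531.1  72.6 160. ]] [[531.2  57.6 160. ]] x at front [[532.4 -37.4 160. ]]
bar edges [[523.4  62.8 160. ]
 [539.6  62.9 160. ]
 [523.9  17.3 160. ]
 [541.   17.4 160. ]]
```

```bash

python3 -m pendant '[[[0.04,-0.3,0],[0,0,0],-1],[[0.04,-0.4,0],[0,0,0],-1],[[0.04,-0.3,0],[0,0,0],-1],[[0,0,-0.7],[0,0,0],-1],[[0,0,-0.7],[0,0,0],-1],[[0,0,-0.7],[0,0,0],-1],[[0,0,-0.6],[0,0,0],-1],[[0,0,-0.4],[0,0,0],-1],[[0,0,-0.27],[0,0,0],-1],[[0,0,0],[0,0,0],-1]]'
python3 -m pendant '[[[0,0,0],[0,0,0],-1],[[0,0,0],[0,0,0],-1],[[0,0,0],[0,0,0],-1],[[0,0,0],[0,0,0],-1],[[0,0,0],[0,0,0],-1],[[0,0,0],[0,0,0],-1],[[0,0,0],[0,0,0],-1],[[0,0,0],[0,0,0],-1],[[0,0,0],[0,0,0],-1],[[0,0,0],[0,0,0],-1]]'
python3 - <<'E'
from h import *
import pickle
p=bot.camera_params("wrist");im=bot.capture("wrist");pickle.dump(p,open("w4.pkl","wb"));cv2.imwrite("pics/w4.png",im)
print(bot.get_obs()["tool_pos"],bot.get_obs()["tcp_rot"])
cv2.imwrite("pics/c4.png",cv2.resize(im[60:300,220:500],None,fx=2.5,fy=2.5))
E
```

```text
time: 9.52
tool_pos: [534.2, -50.5, 114.8]
tcp_rot: [-3.14, -0.0, 1.575]
contact_force: [1.0, -0.3, -1.2]
grip_width: 17.4
finger_force: 30.0
time: 10.35
tool_pos: [534.5, -49.5, 115.9]
tcp_rot: [3.141, 0.0, 1.576]
contact_force: [0.1, 0.5, -2.3]
grip_width: 17.4
finger_force: 30.0
[534.50989617 -49.53835721 115.82834268] [3.14154281e+00 3.52401051e-06 1.57582889e+00]
```

View pics/c4.png

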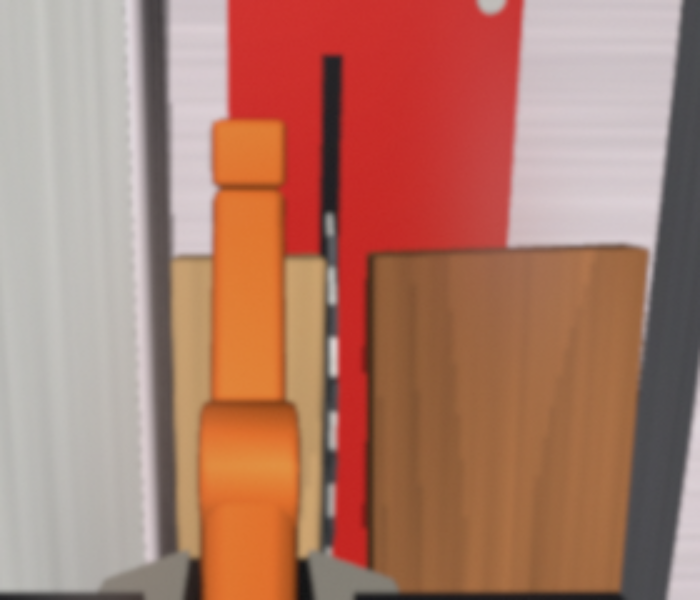

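The heel is behind the tail at crop (250,185) and centred on the slat. The slat tail is at row 257 and the front of the blade at (330,212). I'll pin down the saw's y origin from these.

```bash
python3 - <<'E'
from h import *
import pickle
np.set_printoptions(precision=1,suppress=True)
p=pickle.load(open("w4.pkl","rb"));c=lambda L:np.array(L)/2.5+[220,60]
print("tail",cast(p,c([(172,257),(325,257)]),23));print("blade front",cast(p,c([(330,212)]),4));print("heel face",cast(p,c([(250,186)]),59))
E
```

```text
tail [[513.5   6.7  23. ]
 [557.1   6.9  23. ]]
blade front [[559.8  18.7   4. ]]
heel face [[535.5  26.6  59. ]]
```

```bash

python3 -m pendant '[[[0,-0.2,0],[0,0,0],-1],[[0,-0.3,0],[0,0,0],-1],[[0,-0.3,0],[0,0,0],-1],[[0,-0.4,0],[0,0,0],-1],[[0,-0.4,0],[0,0,0],-1],[[0,-0.4,0],[0,0,0],-1],[[0,-0.4,0],[0,0,0],-1],[[0,-0.4,0],[0,0,0],-1],[[0,-0.4,0],[0,0,0],-1],[[0,-0.4,0],[0,0,0],-1]]'
python3 -m pendant '[[[0,-0.4,0],[0,0,0],-1],[[0,-0.4,0],[0,0,0],-1],[[0,-0.4,0],[0,0,0],-1],[[0,-0.4,0],[0,0,0],-1],[[0,-0.4,0],[0,0,0],-1],[[0,-0.4,0],[0,0,0],-1],[[0,-0.4,0],[0,0,0],-1],[[0,-0.4,0],[0,0,0],-1],[[0,-0.3,0],[0,0,0],-1],[[0,-0.3,0],[0,0,0],-1]]'
python3 -m pendant '[[[0,-0.2,0],[0,0,0],-1],[[0,-0.1,0],[0,0,0],-1],[[0,0,0],[0,0,0],-1],[[0,0,0],[0,0,0],-1],[[0,0,0],[0,0,0],-1],[[0,0,0],[0,0,0],-1],[[0,0,0],[0,0,0],-1],[[0,0,0],[0,0,0],-1],[[0,0,0],[0,0,0],-1],[[0,0,0],[0,0,0],-1]]'
python3 - <<'E'
from h import *
import pickle
p=bot.camera_params("wrist");im=bot.capture("wrist");pickle.dump(p,open("w5.pkl","wb"));cv2.imwrite("pics/w5.png",im)
print(bot.get_obs()["tool_pos"],bot.get_obs()["tcp_rot"])
cv2.imwrite("pics/c5.png",cv2.resize(im[30:300,200:480],None,fx=2.2,fy=2.2))
E
```

```text
time: 11.23
tool_pos: [534.4, -158.9, 115.8]
tcp_rot: [3.142, -0.0, 1.575]
contact_force: [0.6, 0.5, -2.1]
grip_width: 17.8
finger_force: 30.0
time: 12.07
tool_pos: [534.5, -272.6, 115.8]
tcp_rot: [3.141, -0.0, 1.575]
contact_force: [-0.0, 0.9, -0.4]
grip_width: 17.6
finger_force: 30.0
time: 12.9
tool_pos: [534.5, -280.5, 115.8]
tcp_rot: [3.142, 0.0, 1.576]
contact_force: [-0.3, -0.3, -2.2]
grip_width: 17.3
finger_force: 30.0
[ 534.54570078 -280.52162708  115.87159074] [3.14144583e+00 6.78688971e-05 1.57593690e+00]
```

View pics/c5.png

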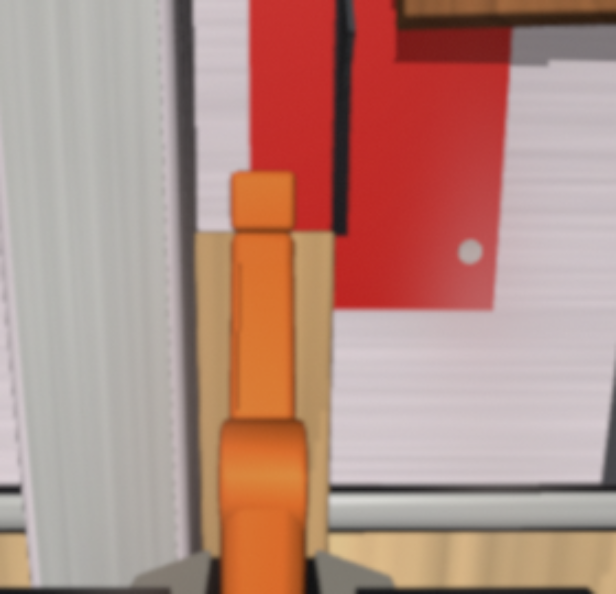

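The slat is flat and straight along the fence. Its tail is at crop row 232, against the heel and level with the end of the blade slot at (341,235).

```bash
python3 - <<'E'
from h import *
import pickle
np.set_printoptions(precision=1,suppress=True)
p=pickle.load(open("w5.pkl","rb"));c=lambda L:np.array(L)/2.2+[200,30]
print("tail",cast(p,c([(196,232),(332,232)]),23),"slot end",cast(p,c([(341,235)]),4),"plate end",cast(p,c([(415,309)]),4),"table edge",cast(p,c([(330,488),(330,530)]),4), "black dark piece",cast(p,c([(346,28)]),35))
E
```

```text
tail [[ 514.  -205.4   23. ]
 [ 557.2 -205.2   23. ]] slot end [[ 561.9 -206.4    4. ]] plate end [[ 588.6 -231.2    4. ]] table edge [[ 560.7 -297.3    4. ]
 [ 561.2 -314.     4. ]] black dark piece [[ 558.7 -148.4   35. ]]
```

```bash

python3 -m pendant '[[[0,0.2,0],[0,0,0],-1],[[0,0.2,0],[0,0,0],-1],[[0,0.2,0],[0,0,0],-1],[[0,0,0.7],[0,0,0],-1],[[0,0,0.8],[0,0,0],-1],[[0,0,0.8],[0,0,0],-1],[[0,0,0.7],[0,0,0],-1],[[0,0,0.4],[0,0,0],-1],[[0,0.6,0],[0,0,0],-1],[[0,0.9,0],[0,0,0],-1]]'
python3 -m pendant '[[[0,0.95,0],[0,0,0],-1],[[0,0.95,0],[0,0,0],-1],[[0,0.95,0],[0,0,0],-1],[[0,0.95,0],[0,0,0],-1],[[0,0.95,0],[0,0,0],-1],[[0,0.95,0],[0,0,0],-1],[[0,0.95,0],[0,0,0],-1],[[0,0.95,0],[0,0,0],-1],[[0,0.95,0],[0,0,0],-1],[[0,0.95,0],[0,0,0],-1]]'
python3 -m pendant '[[[0,0.95,0],[0,0,0.9],-1],[[0,0.95,0],[0,0,0.9],-1],[[0,0.95,0],[0,0,0.9],-1],[[0,0.95,0],[0,0,0.9],-1],[[0,0.95,0],[0,0,0.9],-1],[[0,0.95,0],[0,0,0.9],-1],[[0,0.95,0],[0,0,0.9],-1],[[0,0.95,0],[0,0,0.9],-1],[[0,0.95,0],[0,0,0.9],-1],[[0,0.95,0],[0,0,0.9],-1]]'
python3 -m pendant '[[[-0.04,0.9,0],[0,0,0.9],-1],[[-0.04,0.6,0],[0,0,0.9],-1],[[-0.04,0.3,0],[0,0,0.3],-1],[[0,0,0],[0,0,0],-1],[[0,0,0],[0,0,0],-1],[[0,0,0],[0,0,0],-1],[[0,0,0],[0,0,0],-1],[[0,0,0],[0,0,0],-1],[[0,0,0],[0,0,0],-1],[[0,0,0],[0,0,0],-1]]'
python3 - <<'E'
from h import *
import pickle
np.set_printoptions(precision=1,suppress=True)
p=bot.camera_params("wrist");im=bot.capture("wrist");pickle.dump(p,open("w6.pkl","wb"));cv2.imwrite("pics/w6.png",im)
o=bot.get_obs();print(o["tool_pos"],o["tcp_rot"])
y=2.908-np.pi;u=np.array([np.cos(y),np.sin(y),0]);P=np.array([*o["tool_pos"][:2],0])
print(proj(p,[P-90*u+[0,0,o["tool_pos"][2]-57],P-74*u+[0,0,o["tool_pos"][2]-57]]))
cv2.imwrite("pics/c6.png",cv2.resize(im[40:300,220:420],None,fx=2.2,fy=2.2))
E
```

```text
time: 13.78
tool_pos: [534.8, -218.5, 218.8]
tcp_rot: [3.139, 0.002, 1.573]
contact_force: [-0.1, 0.9, -2.6]
grip_width: 17.1
finger_force: 30.0
time: 14.62
tool_pos: [533.9, 69.4, 218.0]
tcp_rot: [3.141, -0.0, 1.576]
contact_force: [-0.1, 0.3, -1.8]
grip_width: 17.6
finger_force: 30.0
time: 15.45
tool_pos: [533.6, 354.3, 217.8]
tcp_rot: [-3.142, -0.0, 2.662]
contact_force: [0.7, -0.3, -1.5]
grip_width: 17.6
finger_force: 30.0
time: 16.28
tool_pos: [531.2, 405.9, 218.1]
tcp_rot: [3.141, 0.0, 2.907]
contact_force: [0.7, -0.1, -1.7]
grip_width: 17.6
finger_force: 30.0
[531.1 406.  218. ] [3.1 0.  2.9]
[[317.8 107.9]
 [317.8 135.8]]
```

View pics/c6.png

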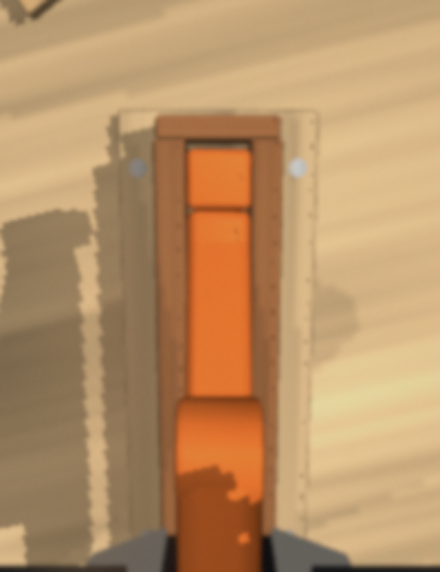

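The stick is centred over the slot and has not slipped in the grip: the heel end is at row 107.3 against a predicted 107.9. I'll lower it and release.

```bash

python3 -m pendant '[[[0,0,-0.5],[0,0,0],-1],[[0,0,-0.5],[0,0,0],-1],[[0,0,-0.5],[0,0,0],-1],[[0,0,-0.5],[0,0,0],-1],[[0,0,-0.4],[0,0,0],-1],[[0,0,-0.3],[0,0,0],-1],[[0,0,-0.3],[0,0,0],-1],[[0,0,-0.2],[0,0,0],-1],[[0,0,-0.2],[0,0,0],-1],[[0,0,0],[0,0,0],-1]]'
python3 -m pendant '[[[0,0,0],[0,0,0],-1],[[0,0,0],[0,0,0],-1],[[0,0,0],[0,0,0],-1],[[0,0,0],[0,0,0],-1],[[0,0,0],[0,0,0],-1],[[0,0,0],[0,0,0],-1],[[0,0,0],[0,0,0],-1],[[0,0,0],[0,0,0],-1],[[0,0,0],[0,0,0],-1],[[0,0,0],[0,0,0],-1]]'
```

```text
time: 17.17
tool_pos: [531.0, 406.3, 115.2]
tcp_rot: [-3.141, -0.0, 2.908]
contact_force: [-0.2, 0.2, -1.4]
grip_width: 17.3
finger_force: 30.0
time: 18.0
tool_pos: [530.9, 406.4, 115.8]
tcp_rot: [3.142, -0.0, 2.908]
contact_force: [0.1, -0.3, -0.9]
grip_width: 17.6
finger_force: 30.0
```

No jamming force on the way down. Next I open the gripper, rise and check.

```bash

python3 -m pendant '[[[0,0,0],[0,0,0],-0.4],[[0,0,0],[0,0,0],0],[[0,0,0],[0,0,0],0.6],[[0,0,0],[0,0,0],1],[[0,0,0],[0,0,0],1],[[0,0,0],[0,0,0],1],[[0,0,0],[0,0,0],1],[[0,0,0],[0,0,0],1],[[0,0,0],[0,0,0],1],[[0,0,0],[0,0,0],1]]'
python3 -m pendant '[[[0,0,0.3],[0,0,0],1],[[0,0,0.6],[0,0,0],1],[[0,0,0.8],[0,0,0],1],[[0,0,0.8],[0,0,0],1],[[0,0,0.8],[0,0,0],1],[[0,0,0.7],[0,0,0],1],[[0,0,0],[0,0,0],1],[[0,0,0],[0,0,0],1],[[0,0,0],[0,0,0],1],[[0,0,0],[0,0,0],1]]'
python3 - <<'E'
from h import *
p=bot.camera_params("wrist");a=bot.capture("wrist");b=bot.capture("top")
o=bot.get_obs();print(o["tool_pos"])
y=2.908-np.pi;u=np.array([np.cos(y),np.sin(y),0]);O=np.array([530.9,406.4,0])
print(proj(p,[O-90*u+[0,0,58],O+90*u+[0,0,58],O+[0,0,137]]))
cv2.imwrite("pics/f.png",np.hstack([cv2.resize(a[80:320,250:390],None,fx=2,fy=2),cv2.resize(b[120:360,210:430],None,fx=2,fy=2)]))
E
```

```text
time: 18.83
tool_pos: [530.9, 406.4, 115.8]
tcp_rot: [3.142, 0.0, 2.908]
contact_force: [0.4, 0.1, 0.1]
grip_width: 79.6
finger_force: 0.0
time: 19.67
tool_pos: [530.3, 406.1, 234.4]
tcp_rot: [-3.14, -0.002, 2.908]
contact_force: [-0.3, -0.4, 0.1]
grip_width: 92.0
finger_force: 0.0
[530.48325408 406.16043309 234.43220017]
[[318.91596235 116.75949212]
 [319.03242467 297.95608066]
 [318.87155634 236.0391972 ]]
```

View pics/f.png

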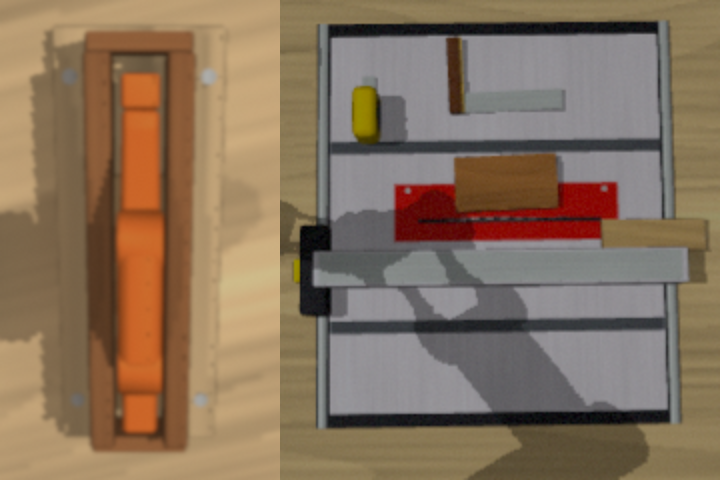

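The stick is back in the slot with its heel end at row 116.5 (predicted 116.8). The slat lies straight along the fence past the slot end, and the offcut, square and tape have not moved. Handing in.

```bash
python3 -c "
from plant import bot
print(bot.close_job())"
```

```text
the job is handed in; nothing more can be done
None
```

The job is handed in, with no verdict returned: the slat lies flat along the fence with its tail an estimated 30 mm past the riving knife, and the push stick stands back in its holder with its heel at the same end.

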